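# Close the sticky display-case lid and set its catch

### The arm

A 6-joint arm with a two-finger parallel gripper is mounted at the origin on the work surface. World frame = base frame: x ahead of the robot, y to its left, z up, the work surface at z = 0. Lengths are in m, angles in rad, forces in N, time in s.
With the tool pointing down it reaches from about 0.375 to 0.9 m from the base axis. Payload 3.1 kg.
Tool frame: the origin (TCP) lies at the very end of the fingers, on their centre line; the grasp point (between the pads) lies 19 mm behind it (env.pinch_z is the distance from the TCP to the grasp point, in m); z points along the fingers, y is the direction in which the jaws open and shut (so a half turn about z gives the same grasp; the last joint's range is limited). The gripper opens to 85 mm and grips with 20 to 120 N. Pads are 22 mm wide; open, the fingers measure 114 mm over their backs; the gripper's body (76 mm by 85 mm) begins 54 mm behind the grasp point. The pads swing forward as they close: fully open they stand 13 mm farther back than shut.
Start: joints at [-1.343, 0.527, 1.433, -0, 1.181, -0.178], TCP at [0.247, -0.574, 0.231] pointing down, gripper open.
Joint ranges: [-3.08, 3.08], [-0.75, 2.2], [0.22, 2.44], [-1.43, 4.57], [0, 2.65], [-2.85, 2.85]. Speed limits (rad/s): [2.79, 2.79, 3.14, 3.14, 3.14, 3.14].

### API

Orientations are given as a 3x3 rotation matrix whose columns are the frame's x, y, z axes.
In Python, from rig import env, get_image gives the robot as it stands.
- The arm moves only by the tool play_rows, never from a script. Its argument "plan" is a list of rows, each an object with "delta_rot": the turn, a rotation vector about the tool's x, y, z in degrees, a list of three; "offset": the shift along the tool's x, y, z in m, a list of three; "hand": the finger opening in m, from 0 to 0.0854. A call has 1 to 20 rows; each row shifts and turns the commanded pose from where the row before left it, along the tool's axes as they then stand; what a row does not reach is not made up. A row lasts 1/8 s, in which the tool goes at most 62.5 mm and 10.7 degrees, less where a joint would pass 70% of its speed; a pose out of reach is approached as far as the arm can. A call with a gripper value outside its range is refused whole. The fingers move at their own pace and stop on an object; "squeeze" is the grip in N (left out, the last holds). Time passes only in rows, so rows that do not move let the fingers close. It gives the time, the measured TCP pose, the force and the opening at its end, in the units of the state.
- env.get_state(): the state, without advancing time (a new reading comes with each control period).
- get_image(name): name is "side" or "top"; returns a dict with "image" (480x640x3 uint8, blue, green, red), "z_map" (480x640 float32, m along the optical axis (not along the pixel's ray), 0 where there is no reading), "fovy" (degrees; the focal length in pixels is half the picture's height over the tangent of half this angle, whatever the lens; pixels are square), "cx", "cy" (the principal point, pixels), "eye" and "orientation" of the camera in the world. Camera axes: x right, y down, z forward; pixel columns grow to the right and rows downward; lengths in m; the calibration is good to about 2 mm. A picture is of the moment at which its call begins.
- env.job_done(): hands the job in, once; it reports no verdict.
The state is a dict: "clock": time; "qpos": joint angles; "qvel": joint speeds; "joint_efforts": joint torques, N m; "position": TCP position; "tool_rot": TCP orientation; "ft_force": force on the tool from outside, world axes, zero at the start; "torque": the same for the moment, N m; "opening": finger opening in m.
Only numpy, scipy, OpenCV 4.12 (cv2) and the standard library are available. Lean on these libraries where they do the work, as an engineer would, in place of code of your own. Each camera call takes 0.05 s, during which the arm holds its last target.

### The job

Shut the display case on the shop counter: push its glass lid home by its two coral knobs, a little at each end in turn because it racks and jams in its track, until both its front corners are up against the black rubber buffer at the far rail; never force it. Then swing the brass catch all the way round behind the right-hand knob so that the lid is locked, and leave the goods standing nearby alone.

Things in the scene. Friction and masses are not known exactly. Their poses are not given: they have to be found in the camera images.
- case: Low display case fixed to the counter, 360 mm deep (x) by 400 mm wide (y +180 to -220). Origin: counter level under its middle; x points away from the robot to the far rail (closing direction), y left, z up. A white deck, top 95 mm high, covers x -180 to -30 mm and hides the lid's tail. Beyond it: side cheeks and far rail, tops 85 mm high; far rail's inner face at x = +150 mm.
- lid: Glass lid, white frame, top 78 mm high, about 0.5 kg, sliding along the case's x; its front edge is 55 mm ahead (+x) of its origin. It is home when both front corners touch the black rubber buffer strip, which is screwed out of the far rail, parallel to it, by an unmeasured 2 to 28 mm: feel for it. More than 18 N of robot force on lid or knobs is forcing it.
- knob_left (a point): Centre of the left coral knob: a free-turning upright roller, 18 mm across, 80 to 115 mm above the counter (this point 97.5 mm), 25 mm ahead (+x) and 120 mm left of the lid's origin. Pushing one knob takes 4 to 8 N and swings that end forward about the other end. Gripping a knob cannot hold the lid square, as it turns. At the start it is at case x = +29 to +61 mm.
- knob_right (a point): Centre of the right coral knob, like the left one but 120 mm right of the lid's origin. The track has 3.5 mm play each side: with one knob about 22 to 28 mm ahead of the other (0.09 to 0.11 rad skew) the lid wedges hard; pushing the lagging knob frees it and brings that end forward until it wedges the other way.
- catch_pin (a point): Middle of the free part of the blue upright pin, 12 mm across, on the end of the brass catch arm, at 114 mm above the counter; the pin stands free from 97 mm (the arm's top) to 131 mm. The catch turns about an upright pivot at x = +74, y = -185 mm in the case's frame, on top of the right cheek; the pin is 70 mm from the pivot.
- catch (a joint): Brass catch angle, rad: 0 = arm towards the robot (case -x; pin at x +4, y -185 mm), growing clockwise seen from above to its stop at 1.57 = arm inward (case +y), behind the right knob (pin at x +74, y -115 mm). Arm 12 mm wide, 90 to 97 mm above the counter. Stays where left; takes about 1 N at the pin. The knob blocks it while the lid is well short of home.
- gold_cat: Golden cat figurine, 65 mm high and 43 mm across, standing loose on the counter just beyond the case's far rail. Origin under its middle. Leave it alone.
- ring_mirror: Round mirror in a white ring on a light blue foot 90 mm across, 173 mm high, standing loose on the counter left of the case. Origin under its foot. Leave it alone.
- pen_cup: Square pink pen cup, 75 mm wide, 85 mm high (pens to 145 mm), standing loose on the counter right of the case. Origin under its middle. Leave it alone.

How it is judged:
On the way, in this order (a step that is already met when the one before it is completed fails the run):
1. the lid is home: both its front corners within 2 mm of the rubber buffer (x of each of lid_c4, lid_c5 in the frame of buffer above -0.008 m), for 0.2 s.
2. the catch is swung in behind the right knob (value of joint catch above 1.35 rad), for 0.2 s.
At the end, for the whole second after the job is handed in: The lid rests home, both its front corners no more than 2 mm from the rubber buffer, and the catch stands swung in by more than 1.35 rad (all of step 1 and value of joint catch above 1.35 rad and linear speed of lid below 0.01 m/s); the robot touches nothing.
It fails at once if the lid is forced: more than 18 N of robot force on it or its knobs (contact force between any of the fingers, the arm and lid above 18 N).
It fails at once if a piece of goods nearby is moved by more than 20 mm or tipped (distance of any of gold_cat, ring_mirror, pen_cup from where it was at the start of the episode above 0.02 m or angle between any of gold_cat, ring_mirror, pen_cup's own z axis and vertical above 0.3 rad).
It also fails if it takes over 72 s, if anything falls off the work surface, if the arm or the gripper's body presses on something with over 40 N, if the wrist force passes 120 N, or if a joint passes its speed limit or range.

## Working session

There is one attempt and no reset: what is moved stays moved. The work goes in short steps, Python scripts to look and compute and a tool call to move; the robot and the scene stay as the last step left them, time stands still between calls to the robot, and variables do not carry over. Pictures are saved under pics/ and viewed, and the job is handed in when it is done.

Besides the shell and the picture viewer there is one more tool, called after "Call:" as name([rows], argument=value, ...), one row to a line, values as JSON. play_rows: Moves the arm, as the interface text tells. Its arguments: {"type":"object","properties":{"plan":{"type":"array","items":{"type":"object","properties":{"delta_rot":{"type":"array","items":{"type":"number"}},"offset":{"type":"array","items":{"type":"number"}},"hand":{"type":"number"}}}},"squeeze":{"type":"number"}},"required":["plan"]}

```bash
ls; mkdir -p pics
cat > h.py <<'E'
import numpy as np, cv2
from rig import env, get_image
def K(d):
    f=d["image"].shape[0]/2/np.tan(np.radians(d["fovy"])/2); return f
def ray_plane(d,u,v,z):
    f=K(d); r=np.array([(u-d["cx"])/f,(v-d["cy"])/f,1.0]); R=np.array(d["orientation"]); e=np.array(d["eye"])
    w=R@r; return e+w*(z-e[2])/w[2]
def deproj(d,u,v):
    f=K(d); z=d["z_map"][int(v),int(u)]; return np.array(d["eye"])+np.array(d["orientation"])@(np.array([(u-d["cx"])/f,(v-d["cy"])/f,1.0])*z)
def proj(d,p):
    f=K(d); c=np.array(d["orientation"]).T@(np.array(p)-np.array(d["eye"])); return c[0]/c[2]*f+d["cx"],c[1]/c[2]*f+d["cy"]
E
python3 - <<'E'
from h import *
for n in("top","side"):
    d=get_image(n); cv2.imwrite(f"pics/{n}0.png",d["image"]); np.save(f"pics/{n}0.npy",d,allow_pickle=True)
    print(n,d["eye"],np.round(d["orientation"],3).tolist(),d["fovy"],d["cx"],d["cy"])
print(env.get_state())
E
```

```text
pics
top [ 0.40339617 -0.02944939  1.13655954] [[0.018, -0.987, 0.16], [-1.0, -0.02, -0.006], [0.01, -0.16, -0.987]] 54.58801795913248 320.1355135851114 238.30478067657947
side [ 0.52485345 -0.80216757  0.76747954] [[0.998, -0.029, 0.054], [-0.06, -0.663, 0.746], [0.014, -0.748, -0.664]] 57.012161568330335 321.21007289444606 245.01675154534152
{'clock': 0.1, 'qpos': array([-1.34347915e+00,  5.28398131e-01,  1.43379022e+00, -2.76422731e-05,
        1.18143342e+00, -1.78478773e-01]), 'qvel': array([-4.56178000e-05, -1.77235140e-03, -5.48981660e-03, -1.30580766e-04,
        6.24442902e-04,  2.06335997e-04]), 'joint_efforts': array([-2.75428984e-04, -4.43304384e+01, -1.78586483e+01, -2.45939746e-04,
        3.86545129e-03,  4.78884601e-06]), 'position': array([ 0.2465991 , -0.57357211,  0.23041107]), 'tool_rot': array([[ 9.18784416e-01,  3.94759374e-01, -4.82205416e-04],
       [ 3.94759527e-01, -9.18782363e-01,  1.97114946e-03],
       [ 3.35087895e-04, -2.00141659e-03, -9.99997941e-01]]), 'ft_force': array([-0.26560798, -0.23516324, -0.01534104]), 'torque': array([-0.00495556,  0.02005674, -0.02032983]), 'opening': 0.08499329205804844}
```

View pics/top0.png

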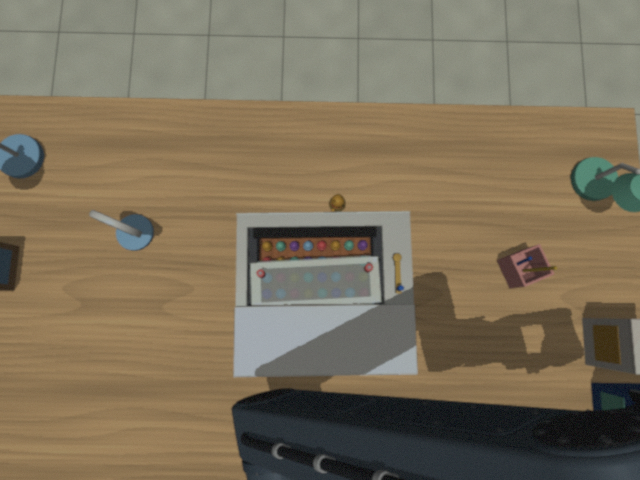

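View pics/side0.png

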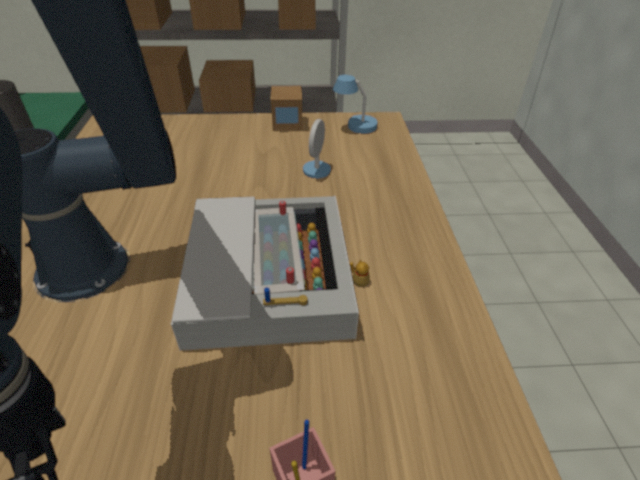

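Top view: coral knobs at about (262,272) and (368,267), blue pin (400,288), brass pivot (397,257), case corners (237,213), (411,211), (417,374), (234,377). The cat is at (337,201). Next I measure.

```bash
cat >> h.py <<'E'
def blob(d,lo,hi,box,amin=3):
    x0,y0,x1,y1=box; hsv=cv2.cvtColor(d["image"],cv2.COLOR_BGR2HSV); m=cv2.inRange(hsv,lo,hi); mm=np.zeros_like(m); mm[y0:y1,x0:x1]=m[y0:y1,x0:x1]
    n,l,s,c=cv2.connectedComponentsWithStats(mm); return [(tuple(np.round(c[i],2)),int(s[i][4]),s[i][:4].tolist()) for i in range(1,n) if s[i][4]>=amin],mm
E
python3 - <<'E'
from h import *
t=np.load("pics/top0.npy",allow_pickle=True).item(); s=np.load("pics/side0.npy",allow_pickle=True).item()
for n,d,b in(("t",t,(230,200,420,380)),("s",s,(170,190,360,350))):
    crop=d["image"][b[1]:b[3],b[0]:b[2]]; cv2.imwrite(f"pics/crop_{n}.png",cv2.resize(crop,None,fx=4,fy=3.2 if n=='t' else 3.7,interpolation=cv2.INTER_CUBIC)[:600,:800])
    print(n,"red",[b_ for b_ in blob(d,(0,100,90),(8,255,255),b)[0]],[b_ for b_ in blob(d,(170,100,90),(180,255,255),b)[0]])
    print("blue",blob(d,(108,120,30),(125,255,255),b)[0]); print("brass",blob(d,(15,130,90),(28,255,255),b)[0])
for u,v,z in((237,213,.085),(411,211,.085),(416.5,374,.095),(234.5,377,.095)): print(ray_plane(t,u,v,z),)
# case outline via depth
f=K(t)
vv,uu=np.mgrid[0:480,0:640]; Z=t["z_map"]
P=np.stack([(uu-t["cx"])/f*Z,(vv-t["cy"])/f*Z,Z],-1)@np.array(t["orientation"]).T+np.array(t["eye"])
m=((P[...,2]>.06)&(P[...,2]<.12)&(uu>200)&(uu<440)&(vv>190)&(vv<388)).astype(np.uint8)
m=cv2.morphologyEx(m,cv2.MORPH_OPEN,np.ones((5,5)))
q=m.copy(); c=max(cv2.findContours(q,0,2)[0],key=cv2.contourArea); h=cv2.convexHull(c)
ap=cv2.approxPolyDP(h,6,True)[:,0]; print(ap.tolist())
print("depth z deck",np.median(P[330:370,250:300,2]),"rail",np.median(P[216:222,260:320,2]),"lid frame",np.median(P[262:266,285:340,2]))
E
```

```text
t red [((np.float64(321.04), np.float64(245.21)), 89, [316, 240, 11, 11]), ((np.float64(265.3), np.float64(258.5)), 20, [262, 257, 8, 4]), ((np.float64(367.09), np.float64(267.32)), 22, [365, 264, 7, 8]), ((np.float64(261.56), np.float64(273.39)), 18, [259, 270, 6, 7])] []
blue [((np.float64(399.88), np.float64(287.59)), 17, [398, 286, 5, 4])]
brass [((np.float64(336.31), np.float64(204.05)), 115, [330, 200, 15, 11]), ((np.float64(266.16), np.float64(246.11)), 81, [262, 241, 10, 11]), ((np.float64(334.87), np.float64(245.09)), 95, [330, 240, 11, 11]), ((np.float64(396.85), np.float64(267.69)), 105, [394, 254, 6, 31]), ((np.float64(279.2), np.float64(257.93)), 15, [277, 256, 5, 4])]
s red [((np.float64(282.03), np.float64(207.35)), 62, [279, 202, 7, 13]), ((np.float64(298.75), np.float64(227.17)), 24, [297, 224, 5, 8]), ((np.float64(308.0), np.float64(246.5)), 4, [308, 245, 1, 4]), ((np.float64(304.0), np.float64(257.0)), 3, [304, 256, 1, 3]), ((np.float64(315.18), np.float64(263.01)), 80, [310, 258, 11, 12]), ((np.float64(289.99), np.float64(275.52)), 83, [286, 268, 8, 15])] [((np.fl
[... 244 characters left out ...]
8, [306, 223, 9, 13]), ((np.float64(299.25), np.float64(234.56)), 16, [298, 232, 4, 7]), ((np.float64(302.0), np.float64(240.0)), 3, [302, 239, 1, 3]), ((np.float64(355.51), np.float64(271.48)), 136, [350, 261, 10, 23]), ((np.float64(315.89), np.float64(272.27)), 84, [311, 267, 11, 13]), ((np.float64(290.5), np.float64(300.02)), 168, [272, 296, 35, 8]), ((np.float64(265.2), np.float64(302.8)), 5, [264, 302, 4, 2])]
[0.62930453 0.1565519  0.085     ]
[ 0.64231403 -0.24560144  0.085     ]
[ 0.27828022 -0.25086323  0.095     ]
[0.26518756 0.1431405  0.095     ]
[[409, 212], [417, 374], [234, 376], [237, 213]]
depth z deck 0.09624386496995807 rail 0.0863746270918434 lid frame 0.07945682798472209
```

```bash
sleep 0
```

```text
(no output)
```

View pics/crop_t.png

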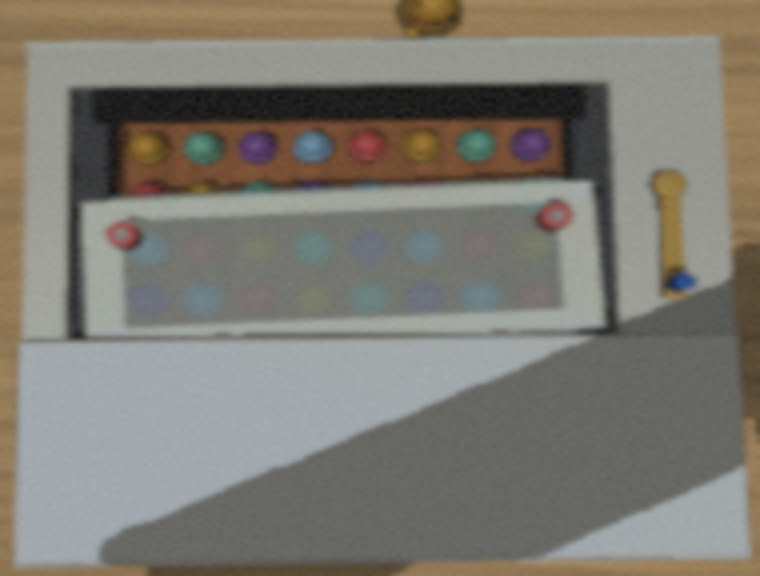

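```bash
cat >> h.py <<'E'
yaw=0.0325; X=np.array([np.cos(yaw),np.sin(yaw)]); Y=np.array([-np.sin(yaw),np.cos(yaw)]); O=np.array([.4532,-.0292])
def w2c(p): q=np.array(p)[:2]-O; return np.round(1e3*np.array([q@X,q@Y]),1)
def c2w(x,y): return O+X*x/1e3+Y*y/1e3
def tri(a,ua,b,ub):
    A=[];B=[]
    for d,(u,v) in((a,ua),(b,ub)):
        f=K(d); r=np.array(d["orientation"])@np.array([(u-d["cx"])/f,(v-d["cy"])/f,1]); r/=np.linalg.norm(r); M=np.eye(3)-np.outer(r,r); A.append(M);B.append(M@np.array(d["eye"]))
    return np.linalg.lstsq(np.vstack(A),np.hstack(B),rcond=None)[0]
E
python3 - <<'E'
from h import *
t=np.load("pics/top0.npy",allow_pickle=True).item(); s=np.load("pics/side0.npy",allow_pickle=True).item()
for n,a,b in(("kL",(262,273.2),(282.2,208)),("kR",(368,267.3),(290,275.2)),("pin",(400,287.8),(267,294))):
    p=tri(t,a,s,b); print(n,p,w2c(p))
print("pivot",w2c(ray_plane(t,396.8,256.8,.097)))
for u,v in((237,213),(411,211)): print(w2c(ray_plane(t,u,v,.085)))
for u,v in((416.5,374),(234.5,377)): print(w2c(ray_plane(t,u,v,.095)))
# lid front edge / black strip, gray profile along columns
g=cv2.cvtColor(t["image"],cv2.COLOR_BGR2GRAY)
for u in (262,300,350,374):
    print(u,[(v,int(g[v,u])) for v in range(217,270)])
for u,v in((254,251),(378,246),(300,222),(300,230),(300,239)): print(u,v,w2c(ray_plane(t,u,v,.078)))
E
```

```text
kL [0.48997712 0.09176359 0.10055581] [ 40.7 119.7]
kR [ 0.50781053 -0.1445013   0.1000804 ] [  50.8 -117. ]
pin [ 0.46265018 -0.21242471  0.11863921] [   3.5 -183.4]
pivot [  74.2 -183. ]
[182.  179.9]
[ 182.  -222.4]
[-182.  -215.9]
[-182.3  178.4]
262 [(217, 152), (218, 150), (219, 149), (220, 152), (221, 151), (222, 151), (223, 152), (224, 150), (225, 147), (226, 131), (227, 76), (228, 43), (229, 33), (230, 31), (231, 26), (232, 25), (233, 28), (234, 26), (235, 26), (236, 29), (237, 38), (238, 53), (239, 74), (240, 73), (241, 68), (242, 70), (243, 71), (244, 77), (245, 82), (246, 82), (247, 80), (248, 80), (249, 80), (250, 77), (251, 84), (252, 82), (253, 85), (254, 84), (255, 83), (256, 84), (257, 79), (258, 75), (259, 73), (260, 73), (261, 99), (262, 136), (263, 159), (264, 167), (265, 162), (266, 158), (267, 140), (268, 119), (269, 108)]
300 [(217, 151), (218, 151), (219, 152), (220, 151), (221, 152), (222, 152), (223, 151), (224, 150), (225, 138), (226, 109), (227, 59), (228, 28), (229, 28), (230, 19), (231, 33), (232, 28), (233, 31), (234, 29), (235, 32), (236, 29), (237, 43
[... 1003 characters left out ...]
 149), (219, 149), (220, 150), (221, 148), (222, 152), (223, 148), (224, 141), (225, 113), (226, 66), (227, 36), (228, 27), (229, 28), (230, 26), (231, 27), (232, 28), (233, 32), (234, 30), (235, 27), (236, 37), (237, 45), (238, 53), (239, 52), (240, 50), (241, 55), (242, 56), (243, 57), (244, 56), (245, 51), (246, 55), (247, 54), (248, 57), (249, 54), (250, 54), (251, 55), (252, 56), (253, 55), (254, 55), (255, 67), (256, 109), (257, 153), (258, 165), (259, 167), (260, 168), (261, 166), (262, 165), (263, 165), (264, 159), (265, 161), (266, 157), (267, 155), (268, 161), (269, 160)]
254 251 [ 94.1 140.9]
378 246 [ 102.1 -144.1]
300 222 [160.5  35. ]
300 230 [141.7  35.2]
300 239 [120.6  35.3]
```

Call:
play_rows([
  {"delta_rot": [0, 0, 7.1], "offset": [0, 0, 0], "hand": 0},
  {"delta_rot": [0, 0, 7.1], "offset": [0, 0, 0], "hand": 0},
  {"delta_rot": [0, 0, 7.2], "offset": [0, 0, 0], "hand": 0},
  {"delta_rot": [0, 0, 0], "offset": [0.0178, -0.05, 0], "hand": 0},
  {"delta_rot": [0, 0, 0], "offset": [0.0178, -0.05, 0], "hand": 0},
  {"delta_rot": [0, 0, 0], "offset": [0.0178, -0.05, 0], "hand": 0},
  {"delta_rot": [0, 0, 0], "offset": [0.0178, -0.05, 0], "hand": 0},
  {"delta_rot": [0, 0, 0], "offset": [0.0178, -0.05, 0], "hand": 0},
  {"delta_rot": [0, 0, 0], "offset": [0.0178, -0.05, 0], "hand": 0},
  {"delta_rot": [0, 0, 0], "offset": [0.0178, -0.05, 0], "hand": 0},
  {"delta_rot": [0, 0, 0], "offset": [0.0178, -0.05, 0], "hand": 0},
  {"delta_rot": [0, 0, 0], "offset": [0.0178, -0.05, 0], "hand": 0},
  {"delta_rot": [0, 0, 0], "offset": [0.0178, -0.05, 0], "hand": 0},
  {"delta_rot": [0, 0, 0], "offset": [0.0178, -0.05, 0], "hand": 0},
  {"delta_rot": [0, 0, 0], "offset": [0.0178, -0.05, 0], "hand": 0},
  {"delta_rot": [0, 0, 0], "offset": [0.0178, -0.05, 0], "hand": 0},
  {"delta_rot": [0, 0, 0], "offset": [0, 0, 0], "hand": 0},
])

```text
clock: 2.22
position: [0.4574, 0.0859, 0.2311]
tool_rot: [[0.999, 0.038, 0.0], [0.038, -0.999, 0.001], [0.0, -0.0, -1.0]]
ft_force: [-0.0, -1.0, 0.5]
opening: -0.0001
```

```bash
cat > st.py <<'E'
from h import *
s=env.get_state(); R=s["tool_rot"]
print("t",round(s["clock"],2),"case xy",w2c(s["position"]),"z",round(s["position"][2],4),"F tool",np.round(R.T@s["ft_force"],2),"yaw err",np.round(np.degrees(np.arctan2(R[1,0],R[0,0])-yaw),2),"tilt",np.round(R[:,2],4),"op",round(s["opening"],4))
E
python3 st.py
```

```text
t 2.23 case xy [  7.9 114.9] z 0.2311 F tool [-0.05  0.96 -0.49] yaw err 0.33 tilt [ 4.e-04  5.e-04 -1.e+00] op -0.0001
```

Call:
play_rows([
  {"delta_rot": [0, 0, 0.3], "offset": [0, -0.004, 0.04], "hand": 0},
  {"delta_rot": [0, 0, 0], "offset": [0, 0, 0.045], "hand": 0},
  {"delta_rot": [0, 0, 0], "offset": [0, 0, 0.03], "hand": 0},
  {"delta_rot": [0, 0, 0], "offset": [0, 0, 0.015], "hand": 0},
  {"delta_rot": [0, 0, 0], "offset": [0, 0, 0], "hand": 0},
])

```text
clock: 2.85
position: [0.4556, 0.0859, 0.1002]
tool_rot: [[1.0, 0.026, -0.004], [0.026, -1.0, -0.0], [-0.004, -0.0, -1.0]]
ft_force: [0.2, -0.9, -0.4]
opening: 0.0001
```

```bash
python3 st.py
python3 - <<'E'
from h import *
d=get_image("side"); cv2.imwrite("pics/s1.png",cv2.resize(d["image"][170:350,160:370],None,fx=3.3,fy=3.3,interpolation=cv2.INTER_CUBIC))
E
```

```text
t 2.85 case xy [  6.2 115. ] z 0.1002 F tool [0.15 0.88 0.38] yaw err -0.39 tilt [-0.0039 -0.     -1.    ] op 0.0001
```

View pics/s1.png

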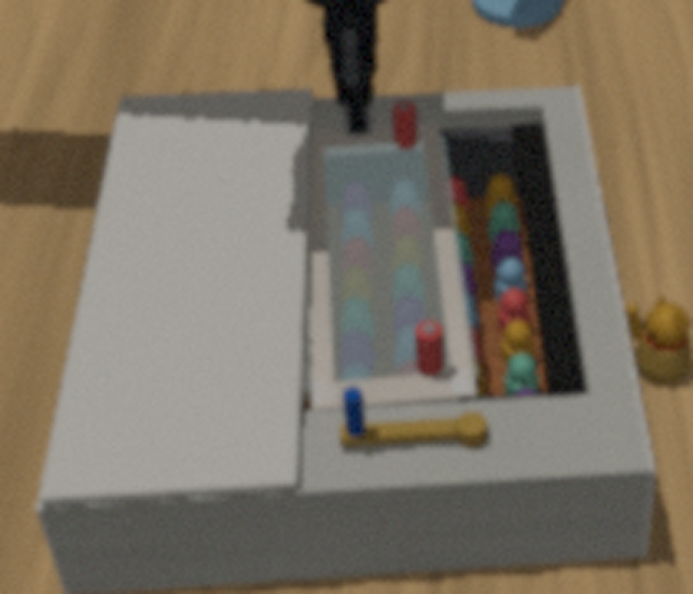

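The fingers are just behind the left knob, at crop (357,125) against the knob at (404,125). I'll push the left end in small steps.

Call:
play_rows([
  {"delta_rot": [0, 0, 0], "offset": [0.008, -0.004, 0], "hand": 0},
  {"delta_rot": [0, 0, 0], "offset": [0.004, 0, 0], "hand": 0},
  {"delta_rot": [0, 0, 0], "offset": [0.003, 0, 0], "hand": 0},
  {"delta_rot": [0, 0, 0], "offset": [0.003, 0, 0], "hand": 0},
])

```text
clock: 3.4
position: [0.4731, 0.0916, 0.1014]
tool_rot: [[1.0, 0.028, -0.003], [0.028, -1.0, -0.0], [-0.003, -0.0, -1.0]]
ft_force: [-4.1, -0.7, 4.0]
opening: -0.0002
```

```bash
python3 st.py
```

```text
t 3.4 case xy [ 23.9 120.1] z 0.1014 F tool [-4.17  0.54 -4.03] yaw err -0.28 tilt [-0.0034 -0.     -1.    ] op -0.0002
```

Call:
play_rows([
  {"delta_rot": [0, 0, 0], "offset": [0.003, 0, 0], "hand": 0},
  {"delta_rot": [0, 0, 0], "offset": [0.003, 0, 0], "hand": 0},
  {"delta_rot": [0, 0, 0], "offset": [0.003, 0, 0], "hand": 0},
])

```text
clock: 3.78
position: [0.4837, 0.0917, 0.1013]
tool_rot: [[1.0, 0.027, -0.0], [0.027, -1.0, 0.0], [-0.0, -0.0, -1.0]]
ft_force: [-4.2, -0.1, 3.3]
opening: -0.0004
```

```bash
python3 st.py
```

```text
t 3.77 case xy [ 34.5 119.8] z 0.1013 F tool [-4.24  0.02 -3.29] yaw err -0.31 tilt [-5.e-04  0.e+00 -1.e+00] op -0.0004
```

Call:
play_rows([
  {"delta_rot": [0, 0, 0], "offset": [0.003, 0, 0], "hand": 0},
  {"delta_rot": [0, 0, 0], "offset": [0.003, 0, 0], "hand": 0},
  {"delta_rot": [0, 0, 0], "offset": [0.003, 0, 0], "hand": 0},
])

```text
clock: 4.15
position: [0.4931, 0.0919, 0.1013]
tool_rot: [[1.0, 0.027, 0.0], [0.027, -1.0, 0.0], [0.0, -0.0, -1.0]]
ft_force: [-3.8, 0.1, 2.3]
opening: 0.0001
```

```bash
python3 st.py
python3 - <<'E'
from h import *
d=get_image("side"); cv2.imwrite("pics/s2.png",cv2.resize(d["image"][170:350,160:370],None,fx=3.3,fy=3.3,interpolation=cv2.INTER_CUBIC))
d=get_image("top"); cv2.imwrite("pics/t2.png",cv2.resize(d["image"][200:380,230:420],None,fx=3.3,fy=3.3,interpolation=cv2.INTER_CUBIC))
E
```

```text
t 4.15 case xy [ 43.9 119.7] z 0.1013 F tool [-3.83 -0.24 -2.3 ] yaw err -0.32 tilt [ 2.e-04  1.e-04 -1.e+00] op 0.0001
```

View pics/s2.png

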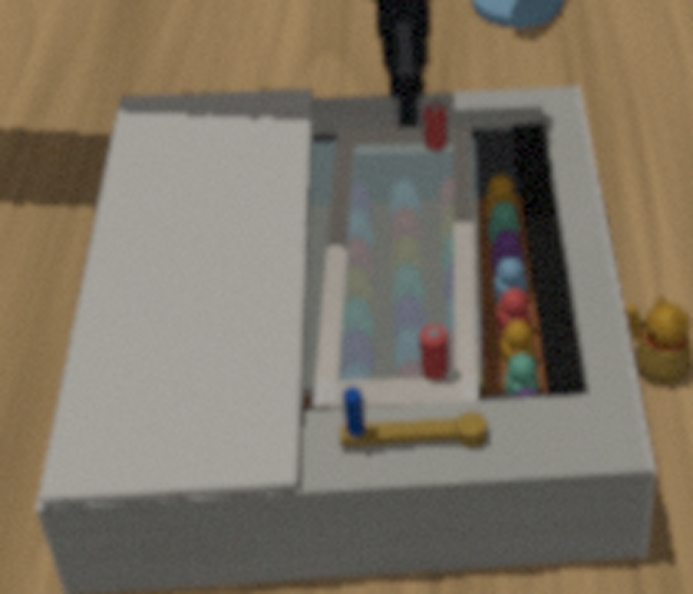

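View pics/t2.png

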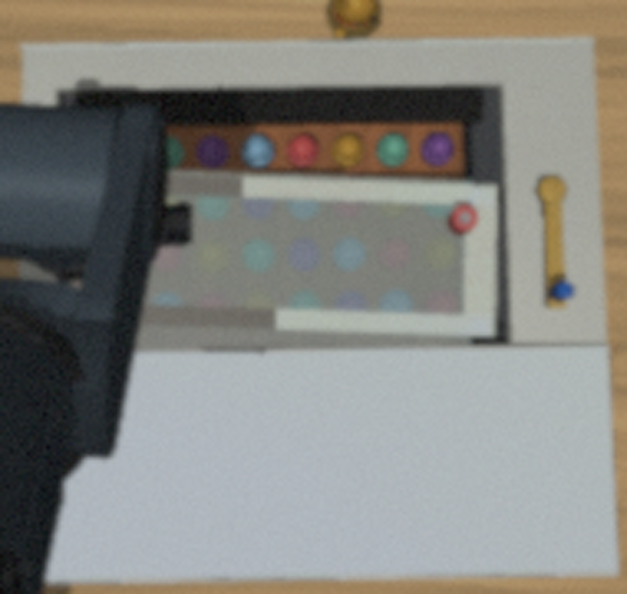

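Call:
play_rows([
  {"delta_rot": [0, 0, 0], "offset": [-0.022, 0, 0], "hand": 0},
  {"delta_rot": [0, 0, 0], "offset": [0, 0.048, 0], "hand": 0},
  {"delta_rot": [0, 0, 0], "offset": [0, 0.048, 0], "hand": 0},
  {"delta_rot": [0, 0, 0], "offset": [0, 0.048, 0], "hand": 0},
  {"delta_rot": [0, 0, 0], "offset": [0, 0.048, 0], "hand": 0},
  {"delta_rot": [0, 0, 0], "offset": [0, 0.046, 0], "hand": 0},
  {"delta_rot": [0, 0, 0], "offset": [0, 0, 0], "hand": 0},
])

```text
clock: 5.12
position: [0.4803, -0.1514, 0.1017]
tool_rot: [[1.0, 0.022, 0.007], [0.022, -1.0, -0.004], [0.007, 0.004, -1.0]]
ft_force: [0.1, -0.2, 0.1]
opening: -0.0005
```

```bash
python3 st.py;  python3 - <<'E'
from h import *
d=get_image("top"); cv2.imwrite("pics/t3.png",cv2.resize(d["image"][200:380,230:420],None,fx=3.3,fy=3.3,interpolation=cv2.INTER_CUBIC))
print(blob(d,(0,100,90),(8,255,255),(250,250,380,290))[0])
E
```

```text
t 5.12 case xy [  23.2 -123. ] z 0.1017 F tool [ 0.13  0.24 -0.06] yaw err -0.6 tilt [ 0.0067 -0.0041 -1.    ] op -0.0005
[((np.float64(263.68), np.float64(262.59)), 22, [261, 259, 6, 7])]
```

View pics/t3.png

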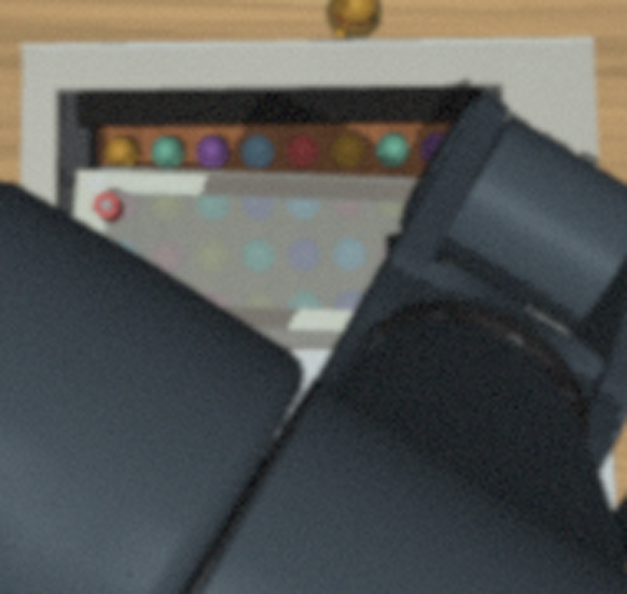

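Call:
play_rows([
  {"delta_rot": [0, 0, 0], "offset": [0.004, -0.004, 0], "hand": 0},
  {"delta_rot": [0, 0, 0], "offset": [0.003, 0, 0], "hand": 0},
  {"delta_rot": [0, 0, 0], "offset": [0.003, 0, 0], "hand": 0},
  {"delta_rot": [0, 0, 0], "offset": [0.003, 0, 0], "hand": 0},
  {"delta_rot": [0, 0, 0], "offset": [0.003, 0, 0], "hand": 0},
])

```text
clock: 5.8
position: [0.4917, -0.1413, 0.1012]
tool_rot: [[1.0, 0.028, -0.004], [0.028, -1.0, 0.001], [-0.004, -0.001, -1.0]]
ft_force: [-4.6, 0.3, 4.0]
opening: 0.0003
```

```bash
python3 st.py
```

```text
t 5.8 case xy [  34.9 -113.3] z 0.1012 F tool [-4.56 -0.46 -3.96] yaw err -0.26 tilt [-0.0037  0.0013 -1.    ] op 0.0003
```

Call:
play_rows([
  {"delta_rot": [0, 0, 0], "offset": [0.003, 0.003, 0], "hand": 0},
  {"delta_rot": [0, 0, 0], "offset": [0.003, 0.002, 0], "hand": 0},
  {"delta_rot": [0, 0, 0], "offset": [0.003, 0, 0], "hand": 0},
  {"delta_rot": [0, 0, 0], "offset": [0.003, 0, 0], "hand": 0},
])

```text
clock: 6.3
position: [0.5055, -0.147, 0.1012]
tool_rot: [[1.0, 0.027, -0.0], [0.027, -1.0, 0.0], [-0.0, -0.0, -1.0]]
ft_force: [-2.0, 0.1, -0.1]
opening: -0.0002
```

```bash
python3 st.py
```

```text
t 6.3 case xy [  48.4 -119.4] z 0.1012 F tool [-2.   -0.2   0.06] yaw err -0.33 tilt [-1.e-04  1.e-04 -1.e+00] op -0.0002
```

Call:
play_rows([
  {"delta_rot": [0, 0, 0], "offset": [0.003, 0, 0], "hand": 0},
  {"delta_rot": [0, 0, 0], "offset": [0.003, 0, 0], "hand": 0},
  {"delta_rot": [0, 0, 0], "offset": [0.002, 0, 0], "hand": 0},
])

```text
clock: 6.68
position: [0.5136, -0.1467, 0.1013]
tool_rot: [[1.0, 0.027, 0.0], [0.027, -1.0, -0.0], [0.0, 0.0, -1.0]]
ft_force: [-2.3, 0.7, -0.9]
opening: -0.0
```

```bash
python3 st.py
python3 - <<'E'
from h import *
d=get_image("side"); cv2.imwrite("pics/s4.png",cv2.resize(d["image"][170:350,160:370],None,fx=3.3,fy=3.3,interpolation=cv2.INTER_CUBIC))
E
```

```text
t 6.67 case xy [  56.6 -119.4] z 0.1013 F tool [-2.28 -0.75  0.86] yaw err -0.31 tilt [ 3.e-04 -1.e-04 -1.e+00] op -0.0
```

View pics/s4.png

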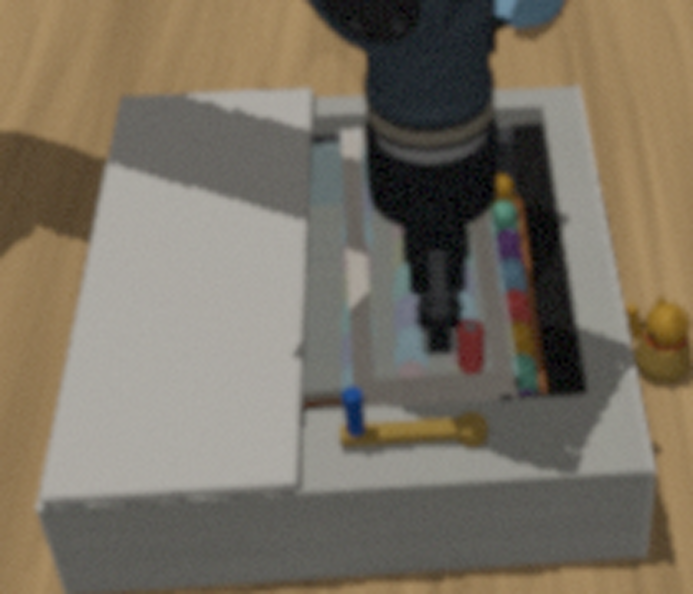

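Call:
play_rows([
  {"delta_rot": [0, 0, -0.3], "offset": [-0.022, 0, 0], "hand": 0},
  {"delta_rot": [0, 0, 0], "offset": [0, -0.048, 0], "hand": 0},
  {"delta_rot": [0, 0, 0], "offset": [0, -0.048, 0], "hand": 0},
  {"delta_rot": [0, 0, 0], "offset": [0, -0.048, 0], "hand": 0},
  {"delta_rot": [0, 0, 0], "offset": [0, -0.048, 0], "hand": 0},
  {"delta_rot": [0, 0, 0], "offset": [0, -0.047, 0], "hand": 0},
  {"delta_rot": [0, 0, 0], "offset": [0, 0, 0], "hand": 0},
  {"delta_rot": [0, 0, 0], "offset": [0, 0, 0], "hand": 0},
])

```text
clock: 7.72
position: [0.4847, 0.0916, 0.1016]
tool_rot: [[0.999, 0.033, 0.002], [0.033, -0.999, -0.0], [0.002, 0.0, -1.0]]
ft_force: [-0.3, -0.2, 0.7]
opening: -0.0002
```

```bash
python3 st.py;  python3 - <<'E'
from h import *
d=get_image("top"); cv2.imwrite("pics/t5.png",cv2.resize(d["image"][200:380,230:420],None,fx=3.3,fy=3.3,interpolation=cv2.INTER_CUBIC))
print(blob(d,(0,100,90),(8,255,255),(250,245,380,290))[0])
E
```

```text
t 7.72 case xy [ 35.4 119.7] z 0.1016 F tool [-0.29  0.21 -0.65] yaw err 0.03 tilt [ 2.4e-03 -2.0e-04 -1.0e+00] op -0.0002
[((np.float64(320.0), np.float64(245.0)), 9, [316, 245, 9, 1]), ((np.float64(367.28), np.float64(255.56)), 25, [365, 252, 7, 8])]
```

View pics/t5.png

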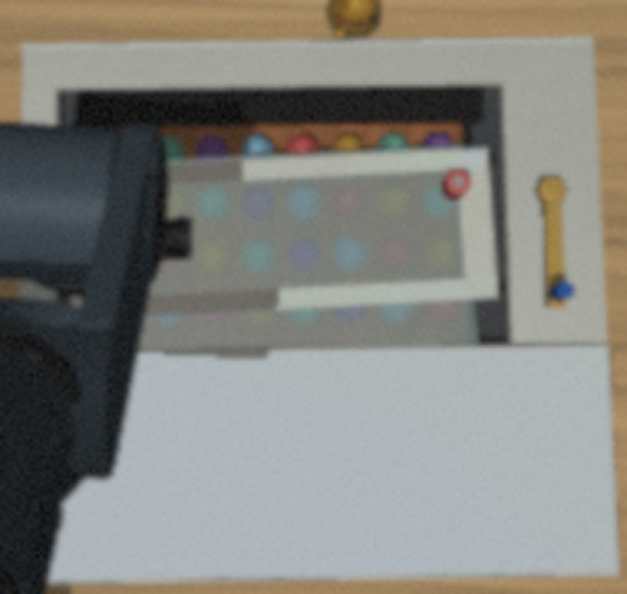

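Call:
play_rows([
  {"delta_rot": [0, 0, 0], "offset": [0.006, 0, 0], "hand": 0},
  {"delta_rot": [0, 0, 0], "offset": [0.003, 0, 0], "hand": 0},
  {"delta_rot": [0, 0, 0], "offset": [0.003, 0, 0], "hand": 0},
  {"delta_rot": [0, 0, 0], "offset": [0.003, 0, 0], "hand": 0},
  {"delta_rot": [0, 0, 0], "offset": [0.003, 0, 0], "hand": 0},
  {"delta_rot": [0, 0, 0], "offset": [0.003, 0, 0], "hand": 0},
])

```text
clock: 8.52
position: [0.5031, 0.0924, 0.1012]
tool_rot: [[0.999, 0.033, -0.003], [0.033, -0.999, 0.0], [-0.003, -0.0, -1.0]]
ft_force: [-4.2, -1.2, 2.7]
opening: -0.0008
```

```bash
python3 st.py
```

```text
t 8.53 case xy [ 53.9 120. ] z 0.1012 F tool [-4.25  1.07 -2.7 ] yaw err 0.0 tilt [-0.003  0.    -1.   ] op -0.0008
```

Call:
play_rows([
  {"delta_rot": [0, 0, 0], "offset": [0.003, 0, 0], "hand": 0},
  {"delta_rot": [0, 0, 0], "offset": [0.003, 0, 0], "hand": 0},
  {"delta_rot": [0, 0, 0], "offset": [0.003, 0, 0], "hand": 0},
])

```text
clock: 8.9
position: [0.5139, 0.0926, 0.1012]
tool_rot: [[0.999, 0.032, 0.0], [0.032, -0.999, 0.0], [0.0, 0.0, -1.0]]
ft_force: [-2.4, -0.7, 0.6]
opening: 0.0001
```

```bash
python3 st.py
```

```text
t 8.9 case xy [ 64.6 119.8] z 0.1012 F tool [-2.43  0.66 -0.61] yaw err -0.01 tilt [ 2.e-04  0.e+00 -1.e+00] op 0.0001
```

Call:
play_rows([
  {"delta_rot": [0, 0, 0], "offset": [0.002, 0, 0], "hand": 0},
  {"delta_rot": [0, 0, 0], "offset": [0.002, 0, 0], "hand": 0},
  {"delta_rot": [0, 0, 0], "offset": [0, 0, 0], "hand": 0},
])

```text
clock: 9.28
position: [0.5182, 0.0927, 0.1013]
tool_rot: [[0.999, 0.032, 0.001], [0.032, -0.999, 0.0], [0.001, 0.0, -1.0]]
ft_force: [-1.0, -0.1, -0.6]
opening: -0.0
```

```bash
python3 st.py
python3 - <<'E'
from h import *
d=get_image("side"); cv2.imwrite("pics/s6.png",cv2.resize(d["image"][170:350,160:370],None,fx=3.3,fy=3.3,interpolation=cv2.INTER_CUBIC))
E
```

```text
t 9.28 case xy [ 69.  119.8] z 0.1013 F tool [-1.    0.11  0.64] yaw err -0.01 tilt [ 0.0014  0.     -1.    ] op -0.0
```

Call:
play_rows([
  {"delta_rot": [0, 0, 0], "offset": [-0.018, 0, 0], "hand": 0},
  {"delta_rot": [0, 0, 0], "offset": [0, 0.048, 0], "hand": 0},
  {"delta_rot": [0, 0, 0], "offset": [0, 0.048, 0], "hand": 0},
  {"delta_rot": [0, 0, 0], "offset": [0, 0.048, 0], "hand": 0},
  {"delta_rot": [0, 0, 0], "offset": [0, 0.048, 0], "hand": 0},
  {"delta_rot": [0, 0, 0], "offset": [0, 0.047, 0], "hand": 0},
  {"delta_rot": [0, 0, 0], "offset": [0, 0, 0], "hand": 0},
  {"delta_rot": [0, 0, 0], "offset": [0, 0, 0], "hand": 0},
])

```text
clock: 10.32
position: [0.5074, -0.1466, 0.1014]
tool_rot: [[1.0, 0.032, 0.001], [0.032, -1.0, 0.0], [0.001, 0.0, -1.0]]
ft_force: [0.8, 0.1, 0.3]
opening: 0.0001
```

```bash
python3 st.py;  python3 - <<'E'
from h import *
d=get_image("top"); cv2.imwrite("pics/t6.png",cv2.resize(d["image"][200:380,230:420],None,fx=3.3,fy=3.3,interpolation=cv2.INTER_CUBIC))
E
```

```text
t 10.32 case xy [  50.4 -119.1] z 0.1014 F tool [ 0.79 -0.05 -0.29] yaw err -0.05 tilt [ 7.e-04  0.e+00 -1.e+00] op 0.0001
```

View pics/t6.png

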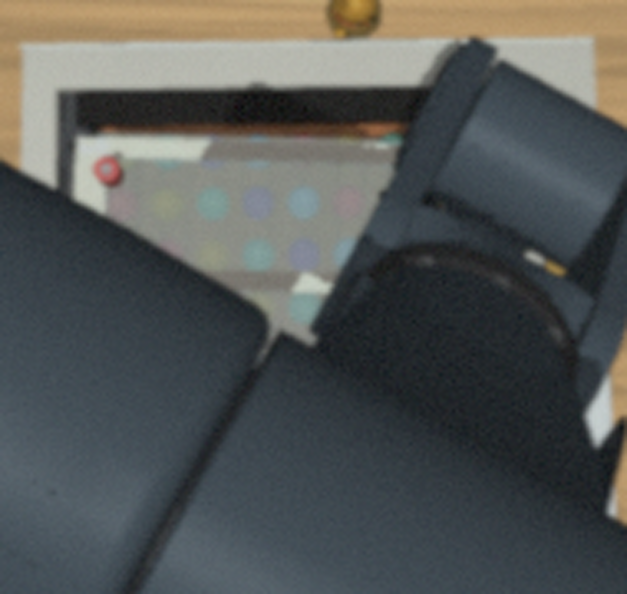

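View pics/s6.png

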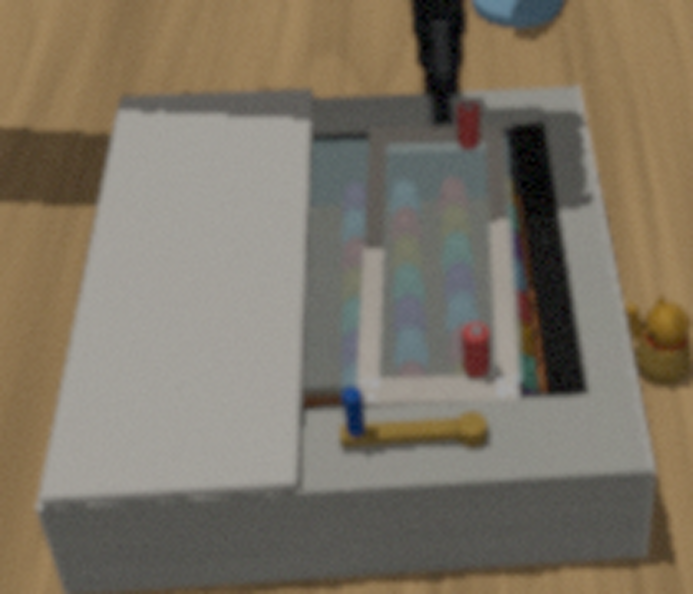

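Call:
play_rows([
  {"delta_rot": [0, 0, 0], "offset": [0.006, 0, 0], "hand": 0},
  {"delta_rot": [0, 0, 0], "offset": [0.003, 0, 0], "hand": 0},
  {"delta_rot": [0, 0, 0], "offset": [0.003, 0, 0], "hand": 0},
  {"delta_rot": [0, 0, 0], "offset": [0.003, 0, 0], "hand": 0},
  {"delta_rot": [0, 0, 0], "offset": [0.003, 0, 0], "hand": 0},
])

```text
clock: 11.0
position: [0.5248, -0.1458, 0.1012]
tool_rot: [[0.999, 0.032, -0.001], [0.032, -0.999, 0.001], [-0.001, -0.001, -1.0]]
ft_force: [-4.0, -0.1, 2.6]
opening: -0.0004
```

```bash
python3 st.py
```

```text
t 11.0 case xy [  67.8 -118.9] z 0.1012 F tool [-3.96 -0.05 -2.58] yaw err -0.0 tilt [-1.2e-03  5.0e-04 -1.0e+00] op -0.0004
```

Call:
play_rows([
  {"delta_rot": [0, 0, 0], "offset": [0.0025, 0, 0], "hand": 0},
  {"delta_rot": [0, 0, 0], "offset": [0.0025, 0, 0], "hand": 0},
  {"delta_rot": [0, 0, 0], "offset": [0, 0, 0], "hand": 0},
])

```text
clock: 11.38
position: [0.5311, -0.1462, 0.1013]
tool_rot: [[0.999, 0.032, 0.002], [0.032, -0.999, -0.0], [0.002, 0.001, -1.0]]
ft_force: [-1.0, -0.1, 0.2]
opening: -0.0001
```

```bash
python3 st.py
python3 - <<'E'
from h import *
d=get_image("side"); cv2.imwrite("pics/s7.png",cv2.resize(d["image"][170:350,160:370],None,fx=3.3,fy=3.3,interpolation=cv2.INTER_CUBIC))
E
```

```text
t 11.38 case xy [  74.  -119.5] z 0.1013 F tool [-1.    0.02 -0.21] yaw err -0.02 tilt [ 1.6e-03 -5.0e-04 -1.0e+00] op -0.0001
```

View pics/s7.png

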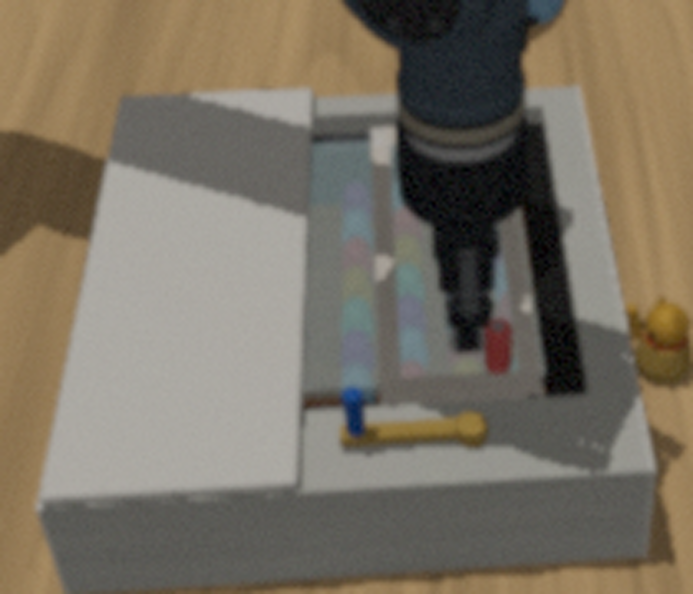

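Call:
play_rows([
  {"delta_rot": [0, 0, 0], "offset": [0.002, 0, 0], "hand": 0},
  {"delta_rot": [0, 0, 0], "offset": [0.001, 0, 0], "hand": 0},
])

```text
clock: 11.68
position: [0.5318, -0.1456, 0.1011]
tool_rot: [[0.999, 0.033, -0.003], [0.033, -0.999, 0.001], [-0.003, -0.001, -1.0]]
ft_force: [-6.2, -0.4, 3.7]
opening: 0.0
```

```bash
python3 st.py
```

```text
t 11.68 case xy [  74.8 -118.8] z 0.1011 F tool [-6.2   0.2  -3.64] yaw err 0.01 tilt [-3.3e-03  9.0e-04 -1.0e+00] op 0.0
```

Call:
play_rows([
  {"delta_rot": [0, 0, 0], "offset": [0.001, 0, 0], "hand": 0},
])

```text
clock: 11.8
position: [0.532, -0.1453, 0.1011]
tool_rot: [[0.999, 0.033, -0.005], [0.033, -0.999, 0.001], [-0.005, -0.002, -1.0]]
ft_force: [-7.2, -0.6, 4.9]
opening: -0.0004
```

```bash
python3 st.py
```

```text
t 11.8 case xy [  75.  -118.6] z 0.1011 F tool [-7.21  0.36 -4.85] yaw err 0.03 tilt [-0.0052  0.0013 -1.    ] op -0.0004
```

Call:
play_rows([
  {"delta_rot": [0, 0, 0], "offset": [0.001, 0, 0], "hand": 0},
])

```text
clock: 11.92
position: [0.5321, -0.1451, 0.1011]
tool_rot: [[0.999, 0.033, -0.007], [0.033, -0.999, 0.002], [-0.007, -0.002, -1.0]]
ft_force: [-9.9, -1.1, 6.0]
opening: 0.0001
```

```bash
python3 st.py
```

```text
t 11.93 case xy [  75.1 -118.4] z 0.1011 F tool [-9.93  0.79 -5.93] yaw err 0.04 tilt [-0.0071  0.0018 -1.    ] op 0.0001
```

Right corner is on the buffer: force rises to 10 N with no motion at only a few mm of skew. Now the left end.

Call:
play_rows([
  {"delta_rot": [0, 0, 0], "offset": [-0.02, 0, 0], "hand": 0},
  {"delta_rot": [0, 0, 0], "offset": [0, -0.048, 0], "hand": 0},
  {"delta_rot": [0, 0, 0], "offset": [0, -0.048, 0], "hand": 0},
  {"delta_rot": [0, 0, 0], "offset": [0, -0.048, 0], "hand": 0},
  {"delta_rot": [0, 0, 0], "offset": [0, -0.048, 0], "hand": 0},
  {"delta_rot": [0, 0, 0], "offset": [0, -0.047, 0], "hand": 0},
  {"delta_rot": [0, 0, 0], "offset": [0, 0, 0], "hand": 0},
  {"delta_rot": [0, 0, 0], "offset": [0.004, 0, 0], "hand": 0},
  {"delta_rot": [0, 0, 0], "offset": [0.003, 0, 0], "hand": 0},
  {"delta_rot": [0, 0, 0], "offset": [0.003, 0, 0], "hand": 0},
])

```text
clock: 13.18
position: [0.5183, 0.0916, 0.1014]
tool_rot: [[1.0, 0.03, 0.001], [0.03, -1.0, -0.0], [0.001, 0.0, -1.0]]
ft_force: [-0.5, 0.3, -0.1]
opening: 0.0002
```

```bash
python3 st.py
```

```text
t 13.18 case xy [ 69.  118.6] z 0.1014 F tool [-0.52 -0.3   0.1 ] yaw err -0.13 tilt [ 7.e-04 -0.e+00 -1.e+00] op 0.0002
```

Call:
play_rows([
  {"delta_rot": [0, 0, 0], "offset": [0.002, 0, 0], "hand": 0},
  {"delta_rot": [0, 0, 0], "offset": [0.002, 0, 0], "hand": 0},
])

```text
clock: 13.42
position: [0.5206, 0.0925, 0.1012]
tool_rot: [[0.999, 0.032, -0.003], [0.032, -0.999, -0.0], [-0.003, -0.0, -1.0]]
ft_force: [-3.2, -0.6, 1.9]
opening: 0.0003
```

```bash
python3 st.py
```

```text
t 13.43 case xy [ 71.3 119.4] z 0.1012 F tool [-3.18  0.53 -1.89] yaw err -0.05 tilt [-0.0027 -0.     -1.    ] op 0.0003
```

Call:
play_rows([
  {"delta_rot": [0, 0, 0], "offset": [0.002, 0, 0], "hand": 0},
  {"delta_rot": [0, 0, 0], "offset": [0.002, 0, 0], "hand": 0},
])

```text
clock: 13.68
position: [0.5242, 0.0931, 0.1012]
tool_rot: [[0.999, 0.033, -0.003], [0.033, -0.999, 0.0], [-0.003, -0.0, -1.0]]
ft_force: [-4.1, -0.8, 2.8]
opening: 0.0002
```

```bash
python3 st.py
```

```text
t 13.68 case xy [ 74.9 119.9] z 0.1012 F tool [-4.1   0.63 -2.83] yaw err 0.0 tilt [-0.0029  0.     -1.    ] op 0.0002
```

Call:
play_rows([
  {"delta_rot": [0, 0, 0], "offset": [0.001, 0, 0], "hand": 0},
  {"delta_rot": [0, 0, 0], "offset": [0.001, 0, 0], "hand": 0},
])

```text
clock: 13.92
position: [0.5249, 0.0932, 0.1011]
tool_rot: [[0.999, 0.033, -0.006], [0.033, -0.999, 0.0], [-0.006, -0.0, -1.0]]
ft_force: [-7.7, -0.2, 6.0]
opening: 0.0002
```

```bash
python3 st.py
```

```text
t 13.93 case xy [ 75.7 120. ] z 0.1011 F tool [-7.73 -0.02 -5.98] yaw err 0.02 tilt [-0.0058  0.     -1.    ] op 0.0002
```

Call:
play_rows([
  {"delta_rot": [0, 0, 0], "offset": [0.001, 0, 0], "hand": 0},
  {"delta_rot": [0, 0, 0], "offset": [0.0005, 0, 0], "hand": 0},
])

```text
clock: 14.18
position: [0.525, 0.0933, 0.101]
tool_rot: [[0.999, 0.033, -0.009], [0.033, -0.999, -0.0], [-0.009, -0.0, -1.0]]
ft_force: [-9.6, 0.2, 7.7]
opening: -0.0
```

```bash
python3 st.py
```

```text
t 14.18 case xy [ 75.7 120.1] z 0.101 F tool [-9.61 -0.54 -7.6 ] yaw err 0.03 tilt [-0.0087 -0.     -1.    ] op -0.0
```

Call:
play_rows([
  {"delta_rot": [0, 0, 0], "offset": [-0.02, 0, 0], "hand": 0},
  {"delta_rot": [0, 0, 0], "offset": [0, 0.048, 0], "hand": 0},
  {"delta_rot": [0, 0, 0], "offset": [0, 0.048, 0], "hand": 0},
  {"delta_rot": [0, 0, 0], "offset": [0, 0.048, 0], "hand": 0},
  {"delta_rot": [0, 0, 0], "offset": [0, 0.048, 0], "hand": 0},
  {"delta_rot": [0, 0, 0], "offset": [0, 0.047, 0], "hand": 0},
  {"delta_rot": [0, 0, 0], "offset": [0, 0, 0], "hand": 0},
  {"delta_rot": [0, 0, 0], "offset": [0.008, 0, 0], "hand": 0},
  {"delta_rot": [0, 0, 0], "offset": [0.006, 0, 0], "hand": 0},
  {"delta_rot": [0, 0, 0], "offset": [0.002, 0, 0], "hand": 0},
])

```text
clock: 15.42
position: [0.532, -0.1443, 0.1012]
tool_rot: [[0.999, 0.035, -0.003], [0.035, -0.999, 0.001], [-0.003, -0.001, -1.0]]
ft_force: [-4.7, -0.2, 3.2]
opening: -0.0
```

```bash
python3 st.py
```

```text
t 15.43 case xy [  75.  -117.6] z 0.1012 F tool [-4.76 -0.01 -3.17] yaw err 0.15 tilt [-2.9e-03  7.0e-04 -1.0e+00] op -0.0
```

Right is still at 75.0. I'll press a bit more to confirm, then look.

Call:
play_rows([
  {"delta_rot": [0, 0, 0], "offset": [0.001, 0, 0], "hand": 0},
  {"delta_rot": [0, 0, 0], "offset": [0.001, 0, 0], "hand": 0},
])

```text
clock: 15.68
position: [0.5322, -0.1444, 0.1011]
tool_rot: [[0.999, 0.034, -0.006], [0.034, -0.999, 0.002], [-0.006, -0.002, -1.0]]
ft_force: [-7.3, 0.2, 6.0]
opening: -0.0001
```

```bash
python3 st.py
```

```text
t 15.68 case xy [  75.2 -117.7] z 0.1011 F tool [-7.29 -0.5  -5.96] yaw err 0.08 tilt [-0.0058  0.0018 -1.    ] op -0.0001
```

Call:
play_rows([
  {"delta_rot": [0, 0, 0], "offset": [-0.02, 0, 0], "hand": 0},
  {"delta_rot": [0, 0, 0], "offset": [0, 0, -0.05], "hand": 0},
  {"delta_rot": [0, 0, 0], "offset": [-0.03, 0.05, -0.03], "hand": 0},
  {"delta_rot": [0, 0, 0], "offset": [-0.03, 0.055, 0], "hand": 0},
  {"delta_rot": [0, 0, 0], "offset": [-0.03, 0.055, 0], "hand": 0},
  {"delta_rot": [0, 0, 0], "offset": [0, 0, 0], "hand": 0},
])

```text
clock: 16.42
position: [0.431, -0.3112, 0.1804]
tool_rot: [[1.0, 0.026, 0.003], [0.026, -1.0, -0.004], [0.003, 0.004, -1.0]]
ft_force: [-0.2, 0.8, 0.4]
opening: -0.0
```

```bash
python3 st.py
python3 - <<'E'
from h import *
for n in("top","side"):
    d=get_image(n);b=(230,200,190,180) if n=="top" else (160,170,210,180); cv2.imwrite(f"pics/{n}8.png",cv2.resize(d["image"][b[1]:b[1]+b[3],b[0]:b[0]+b[2]],None,fx=3.3,fy=3.3,interpolation=cv2.INTER_CUBIC)); np.save(f"pics/{n}8.npy",d,allow_pickle=True)
E
```

```text
t 16.43 case xy [ -31.3 -281.1] z 0.1804 F tool [-0.16 -0.82 -0.37] yaw err -0.37 tilt [ 0.0031 -0.0037 -1.    ] op -0.0
```

View pics/top8.png

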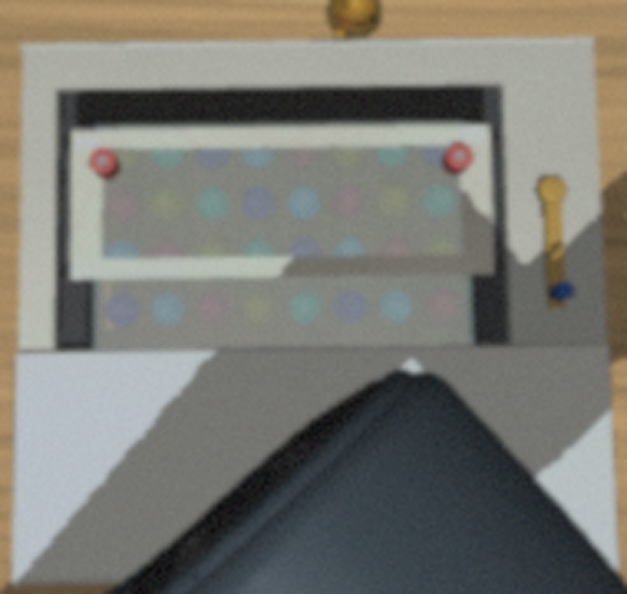

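View pics/side8.png

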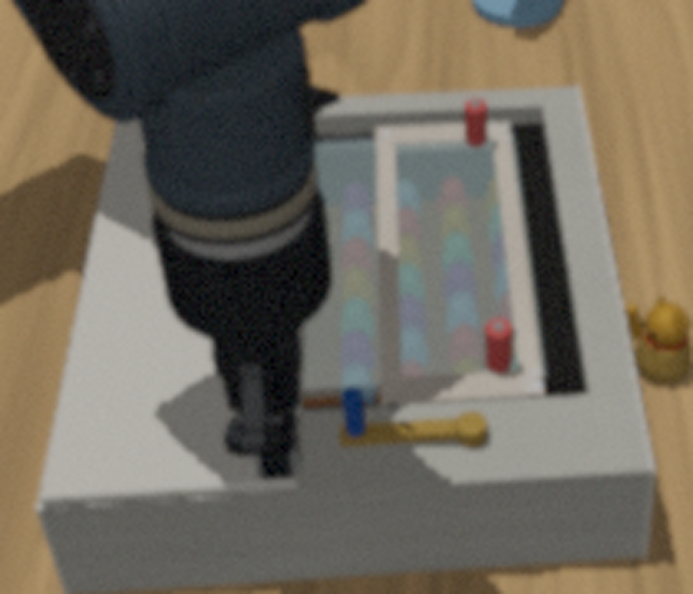

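The lid is seated: its front edge (top crop (72,130) to (490,124)) lies along the black buffer with no gap and parallel to the rail. Now the catch: I turn the tool 40° and approach the pin from behind and outside.

Call:
play_rows([
  {"delta_rot": [0, 0, -10], "offset": [0, 0, 0], "hand": 0},
  {"delta_rot": [0, 0, -10], "offset": [0, 0, 0], "hand": 0},
  {"delta_rot": [0, 0, -10], "offset": [0, 0, 0], "hand": 0},
  {"delta_rot": [0, 0, -10], "offset": [0, 0, 0], "hand": 0},
  {"delta_rot": [0, 0, 0], "offset": [0.031, -0.026, 0], "hand": 0},
  {"delta_rot": [0, 0, 0], "offset": [0.031, -0.026, 0], "hand": 0},
  {"delta_rot": [0, 0, 0], "offset": [0, 0, 0], "hand": 0},
  {"delta_rot": [0, 0, 0], "offset": [0, 0, 0], "hand": 0},
])

```text
clock: 17.52
position: [0.4438, -0.2255, 0.1801]
tool_rot: [[0.743, 0.669, 0.001], [0.669, -0.743, -0.001], [0.0, 0.001, -1.0]]
ft_force: [0.5, -0.4, -0.3]
opening: 0.0002
```

```bash
python3 st.py
```

```text
t 17.52 case xy [ -15.7 -195.9] z 0.1801 F tool [0.12 0.6  0.3 ] yaw err 40.15 tilt [ 9.e-04 -7.e-04 -1.e+00] op 0.0002
```

Call:
play_rows([
  {"delta_rot": [0, 0, 0], "offset": [-0.004, 0, 0.03], "hand": 0},
  {"delta_rot": [0, 0, 0], "offset": [0, 0, 0.03], "hand": 0},
  {"delta_rot": [0, 0, 0], "offset": [0, 0, 0.015], "hand": 0},
  {"delta_rot": [0, 0, 0], "offset": [0, 0, 0], "hand": 0},
])

```text
clock: 18.02
position: [0.4397, -0.2293, 0.1041]
tool_rot: [[0.745, 0.667, -0.001], [0.667, -0.745, 0.001], [-0.0, -0.002, -1.0]]
ft_force: [-0.2, 0.8, -0.1]
opening: -0.0001
```

```bash
python3 st.py
python3 - <<'E'
from h import *
# arc offsets of pin in tool frame (tool x = 40deg, tool y = (sin40,-cos40)), 10 deg steps
n=np.array([.766,.643]);m=np.array([.643,-.766])
p=lambda a:np.array([74-70*np.cos(a),-185+70*np.sin(a)])
A=np.radians(np.arange(0,101,10))
for a,b in zip(A,A[1:]): d=p(b)-p(a); print(round(np.degrees(b)),np.round([d@n,d@m],1))
d=get_image("side"); cv2.imwrite("pics/s9.png",cv2.resize(d["image"][170:350,160:370],None,fx=3.3,fy=3.3,interpolation=cv2.INTER_CUBIC))
E
```

```text
t 18.02 case xy [ -20.  -199.6] z 0.1041 F tool [ 0.42 -0.73  0.11] yaw err 39.96 tilt [-0.0014  0.0012 -1.    ] op -0.0001
10 [ 8.6 -8.6]
20 [10. -7.]
30 [11.1 -5.2]
40 [11.8 -3.2]
50 [12.2 -1.1]
60 [12.2  1.1]
70 [11.8  3.2]
80 [11.1  5.2]
90 [10.  7.]
100 [8.6 8.6]
```

View pics/s9.png

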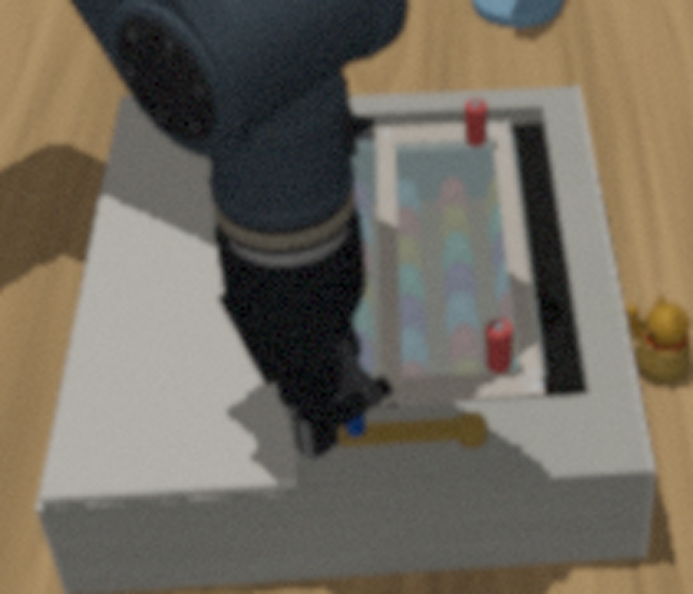

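Call:
play_rows([
  {"delta_rot": [0, 0, 0], "offset": [0.005, 0, 0], "hand": 0},
  {"delta_rot": [0, 0, 0], "offset": [0.004, 0, 0], "hand": 0},
  {"delta_rot": [0, 0, 0], "offset": [0.0043, -0.0043, 0], "hand": 0},
  {"delta_rot": [0, 0, 0], "offset": [0.0043, -0.0043, 0], "hand": 0},
  {"delta_rot": [0, 0, 0], "offset": [0.005, -0.0035, 0], "hand": 0},
  {"delta_rot": [0, 0, 0], "offset": [0.005, -0.0035, 0], "hand": 0},
])

```text
clock: 18.82
position: [0.4493, -0.1982, 0.1048]
tool_rot: [[0.745, 0.667, -0.002], [0.667, -0.745, 0.001], [-0.001, -0.002, -1.0]]
ft_force: [-1.9, 0.1, 0.2]
opening: -0.0001
```

```bash
python3 st.py
python3 - <<'E'
from h import *
d=get_image("side"); cv2.imwrite("pics/s10.png",cv2.resize(d["image"][170:350,160:370],None,fx=3.3,fy=3.3,interpolation=cv2.INTER_CUBIC))
E
```

```text
t 18.82 case xy [  -9.4 -168.8] z 0.1048 F tool [-1.32 -1.35 -0.21] yaw err 40.01 tilt [-0.0017  0.001  -1.    ] op -0.0001
```

View pics/s10.png

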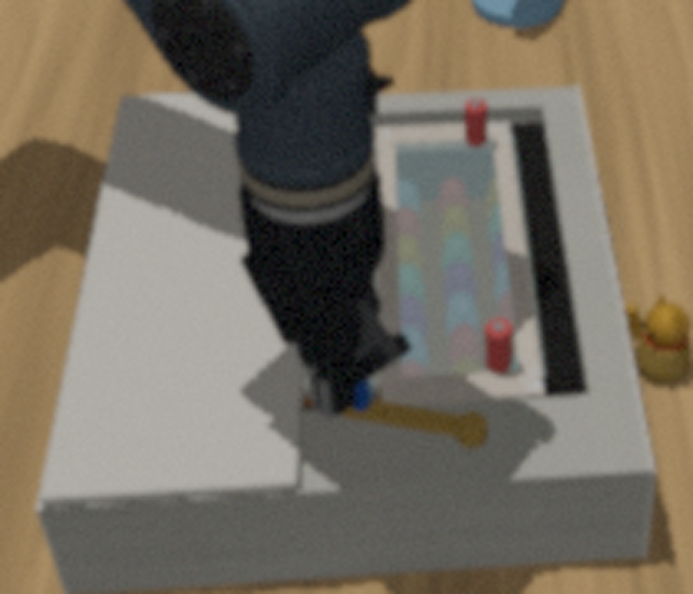

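Call:
play_rows([
  {"delta_rot": [0, 0, 0], "offset": [0.0055, -0.001, 0], "hand": 0},
  {"delta_rot": [0, 0, 0], "offset": [0.0055, -0.001, 0], "hand": 0},
  {"delta_rot": [0, 0, 0], "offset": [0.0059, -0.0016, 0], "hand": 0},
  {"delta_rot": [0, 0, 0], "offset": [0.0059, -0.0016, 0], "hand": 0},
  {"delta_rot": [0, 0, 0], "offset": [0.0061, -0.0005, 0], "hand": 0},
  {"delta_rot": [0, 0, 0], "offset": [0.0061, -0.0005, 0], "hand": 0},
])

```text
clock: 19.62
position: [0.4726, -0.171, 0.105]
tool_rot: [[0.745, 0.667, 0.001], [0.667, -0.745, -0.0], [0.0, 0.001, -1.0]]
ft_force: [-0.5, -1.3, 0.4]
opening: 0.0001
```

```bash
python3 st.py
python3 - <<'E'
from h import *
d=get_image("side"); cv2.imwrite("pics/s11.png",cv2.resize(d["image"][170:350,160:370],None,fx=3.3,fy=3.3,interpolation=cv2.INTER_CUBIC))
E
```

```text
t 19.62 case xy [  14.8 -142.3] z 0.105 F tool [-1.24  0.64 -0.38] yaw err 39.99 tilt [ 5.e-04 -2.e-04 -1.e+00] op 0.0001
```

View pics/s11.png

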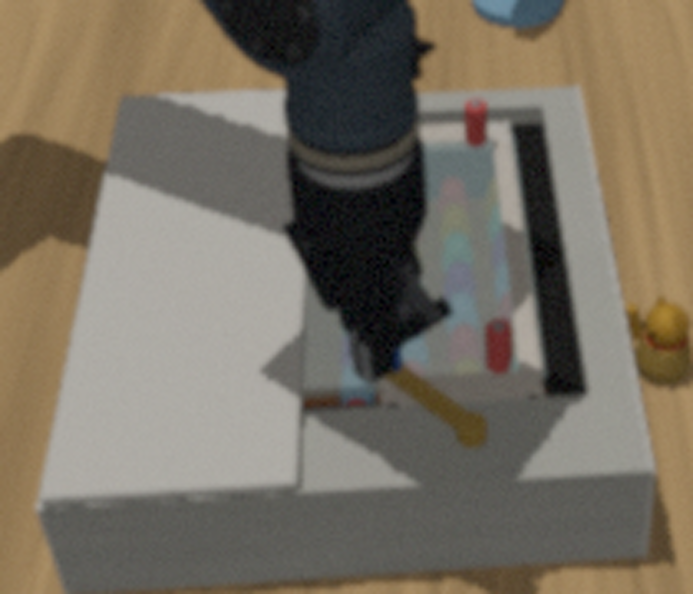

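Call:
play_rows([
  {"delta_rot": [0, 0, 0], "offset": [0.0061, 0.0005, 0], "hand": 0},
  {"delta_rot": [0, 0, 0], "offset": [0.0061, 0.0005, 0], "hand": 0},
  {"delta_rot": [0, 0, 0], "offset": [0.0059, 0.0016, 0], "hand": 0},
  {"delta_rot": [0, 0, 0], "offset": [0.0059, 0.0016, 0], "hand": 0},
  {"delta_rot": [0, 0, 0], "offset": [0, 0, 0], "hand": 0},
])

```text
clock: 20.3
position: [0.4937, -0.1584, 0.105]
tool_rot: [[0.745, 0.667, 0.001], [0.667, -0.745, -0.001], [0.001, 0.001, -1.0]]
ft_force: [0.7, -0.3, 0.5]
opening: -0.0003
```

```bash
python3 st.py
python3 - <<'E'
from h import *
d=get_image("side"); cv2.imwrite("pics/s12.png",cv2.resize(d["image"][170:350,160:370],None,fx=3.3,fy=3.3,interpolation=cv2.INTER_CUBIC))
E
```

```text
t 20.3 case xy [  36.2 -130.4] z 0.105 F tool [ 0.32  0.64 -0.46] yaw err 40.01 tilt [ 1.4e-03 -6.0e-04 -1.0e+00] op -0.0003
```

View pics/s12.png

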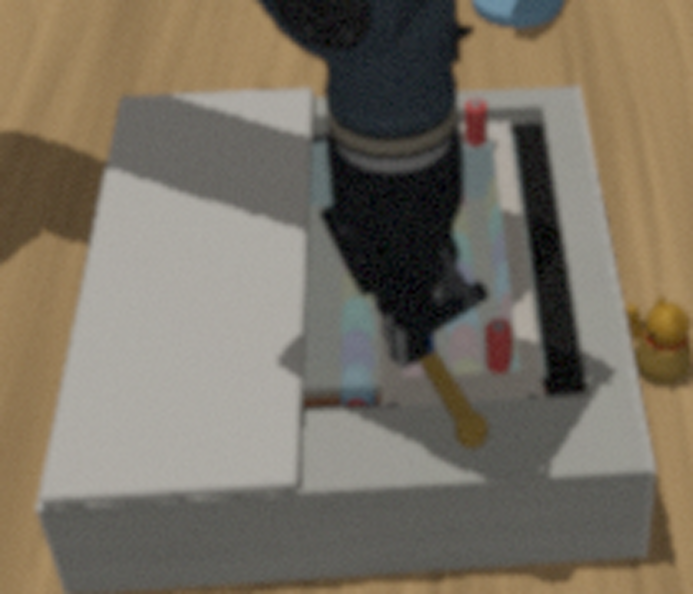

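Call:
play_rows([
  {"delta_rot": [0, 0, 0], "offset": [-0.018, 0, 0], "hand": 0},
  {"delta_rot": [0, 0, 10], "offset": [0, 0, 0], "hand": 0},
  {"delta_rot": [0, 0, 10], "offset": [0, 0, 0], "hand": 0},
  {"delta_rot": [0, 0, 10], "offset": [0, 0, 0], "hand": 0},
  {"delta_rot": [0, 0, 10], "offset": [0, 0, 0], "hand": 0},
  {"delta_rot": [0, 0, 0], "offset": [0, -0.024, 0], "hand": 0},
  {"delta_rot": [0, 0, 0], "offset": [0, 0, 0], "hand": 0},
])

```text
clock: 21.22
position: [0.477, -0.1459, 0.1048]
tool_rot: [[0.999, 0.033, -0.002], [0.033, -0.999, 0.001], [-0.002, -0.001, -1.0]]
ft_force: [0.4, 0.0, -0.1]
opening: -0.0001
```

```bash
python3 st.py
```

```text
t 21.23 case xy [  20.  -117.4] z 0.1048 F tool [ 0.43 -0.03  0.13] yaw err 0.04 tilt [-1.7e-03  9.0e-04 -1.0e+00] op -0.0001
```

Push +x to about 50, then check.

Call:
play_rows([
  {"delta_rot": [0, 0, 0], "offset": [0.006, 0, 0], "hand": 0},
  {"delta_rot": [0, 0, 0], "offset": [0.006, 0, 0], "hand": 0},
  {"delta_rot": [0, 0, 0], "offset": [0.005, 0, 0], "hand": 0},
  {"delta_rot": [0, 0, 0], "offset": [0.005, 0, 0], "hand": 0},
  {"delta_rot": [0, 0, 0], "offset": [0.005, 0, 0], "hand": 0},
  {"delta_rot": [0, 0, 0], "offset": [0.003, 0, 0], "hand": 0},
])

```text
clock: 21.98
position: [0.5089, -0.1454, 0.1049]
tool_rot: [[0.999, 0.033, 0.0], [0.033, -0.999, -0.0], [0.0, 0.0, -1.0]]
ft_force: [-0.7, 1.2, 0.2]
opening: -0.0002
```

```bash
python3 st.py
```

```text
t 21.98 case xy [  51.9 -117.9] z 0.1049 F tool [-0.61 -1.21 -0.21] yaw err 0.0 tilt [ 2.e-04 -1.e-04 -1.e+00] op -0.0002
```

Call:
play_rows([
  {"delta_rot": [0, 0, 0], "offset": [0.002, 0, 0], "hand": 0},
  {"delta_rot": [0, 0, 0], "offset": [0.002, 0, 0], "hand": 0},
])

```text
clock: 22.22
position: [0.5126, -0.1452, 0.1049]
tool_rot: [[0.999, 0.032, -0.0], [0.032, -0.999, 0.0], [-0.0, -0.0, -1.0]]
ft_force: [-1.2, 0.6, 0.4]
opening: -0.0002
```

```bash
python3 st.py
python3 - <<'E'
from h import *
d=get_image("side"); cv2.imwrite("pics/s13.png",cv2.resize(d["image"][170:350,160:370],None,fx=3.3,fy=3.3,interpolation=cv2.INTER_CUBIC))
E
```

```text
t 22.23 case xy [  55.6 -117.9] z 0.1049 F tool [-1.16 -0.64 -0.35] yaw err -0.01 tilt [-0.  0. -1.] op -0.0002
```

View pics/s13.png

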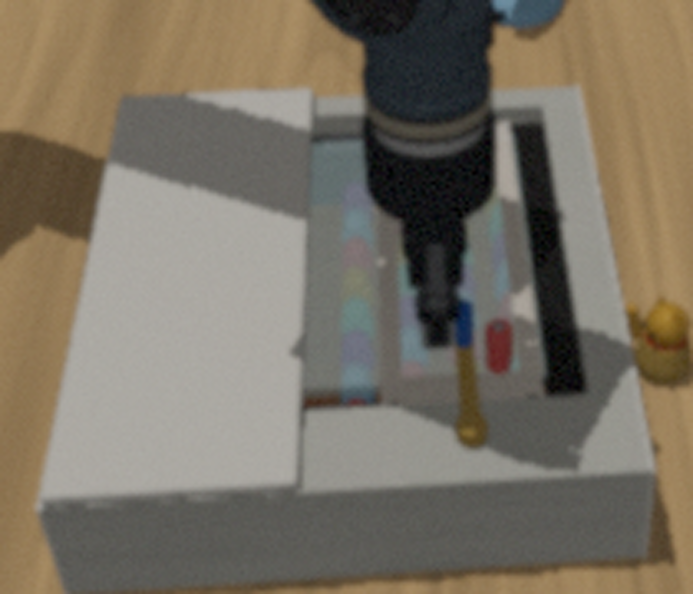

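Call:
play_rows([
  {"delta_rot": [0, 0, 0], "offset": [0.001, 0, 0], "hand": 0},
  {"delta_rot": [0, 0, 0], "offset": [0.001, 0, 0], "hand": 0},
])

```text
clock: 22.52
position: [0.5134, -0.1451, 0.1048]
tool_rot: [[0.999, 0.033, -0.003], [0.033, -0.999, 0.0], [-0.003, -0.0, -1.0]]
ft_force: [-5.1, -1.1, 2.7]
opening: 0.0003
```

```bash
python3 st.py
```

```text
t 22.52 case xy [  56.4 -117.8] z 0.1048 F tool [-5.14  0.92 -2.66] yaw err 0.02 tilt [-2.5e-03  2.0e-04 -1.0e+00] op 0.0003
```

Call:
play_rows([
  {"delta_rot": [0, 0, 0], "offset": [0.001, 0, 0], "hand": 0},
  {"delta_rot": [0, 0, 0], "offset": [0, 0, 0], "hand": 0},
])

```text
clock: 22.78
position: [0.5134, -0.1451, 0.1048]
tool_rot: [[0.999, 0.033, -0.004], [0.033, -0.999, 0.001], [-0.004, -0.001, -1.0]]
ft_force: [-6.5, -1.8, 2.4]
opening: 0.0004
```

```bash
python3 st.py
```

```text
t 22.77 case xy [  56.4 -117.8] z 0.1048 F tool [-6.58  1.63 -2.39] yaw err 0.03 tilt [-4.4e-03  5.0e-04 -1.0e+00] op 0.0004
```

The catch is at its stop. I'll retreat and look.

Call:
play_rows([
  {"delta_rot": [0, 0, 0], "offset": [-0.02, 0, 0], "hand": 0},
  {"delta_rot": [0, 0, 0], "offset": [-0.005, 0, -0.05], "hand": 0},
  {"delta_rot": [0, 0, 0], "offset": [-0.01, 0, -0.05], "hand": 0},
  {"delta_rot": [0, 0, 0], "offset": [-0.03, 0.05, -0.02], "hand": 0},
  {"delta_rot": [0, 0, 0], "offset": [-0.03, 0.055, 0], "hand": 0},
  {"delta_rot": [0, 0, 0], "offset": [-0.03, 0.055, 0], "hand": 0},
  {"delta_rot": [0, 0, 0], "offset": [-0.03, 0.055, 0], "hand": 0},
  {"delta_rot": [0, 0, 0], "offset": [0, 0, 0], "hand": 0},
  {"delta_rot": [0, 0, 0], "offset": [0, 0, 0], "hand": 0},
])

```text
clock: 23.9
position: [0.3678, -0.3647, 0.2249]
tool_rot: [[1.0, 0.031, 0.001], [0.031, -1.0, 0.0], [0.001, -0.0, -1.0]]
ft_force: [0.2, 0.3, -0.4]
opening: 0.0
```

```bash
python3 st.py
python3 - <<'E'
from h import *
for n in("top","side"):
    d=get_image(n);b=(230,200,190,180) if n=="top" else (160,170,210,180); cv2.imwrite(f"pics/{n}14.png",cv2.resize(d["image"][b[1]:b[1]+b[3],b[0]:b[0]+b[2]],None,fx=3.3,fy=3.3,interpolation=cv2.INTER_CUBIC))
    np.save(f"pics/{n}14.npy",d,allow_pickle=True)
t=np.load("pics/top14.npy",allow_pickle=True).item(); t8=np.load("pics/top8.npy",allow_pickle=True).item(); t0=np.load("pics/top0.npy",allow_pickle=True).item()
for x in (t8,t): print("red",blob(x,(0,100,90),(8,255,255),(250,235,380,260))[0]); 
print("blue",[ (b,w2c(ray_plane(t,*b[0],.131))) for b in blob(t,(108,120,30),(125,255,255),(330,230,420,300))[0]])
for x in(t0,t): print("cat",blob(x,(12,130,60),(28,255,255),(325,190,350,212),20)[0],"cup",blob(x,(165,40,60),(180,255,255),(480,220,570,300),50)[0],"mirror foot",blob(x,(95,80,60),(115,255,255),(105,205,165,260),50)[0])
# lid front edge rows per column: first bright row after strip, vs rail edge
for nm,x in(("8",t8),("14",t)):
    g=cv2.cvtColor(x["image"],cv2.COLOR_BGR2GRAY).astype(float)
    out=[]
    for u in (256,270,290,310,340,360,374):
        c=g[:,u-1:u+2].mean(1)
        r=next(v for v in range(222,240) if c[v]<90); r+= (c[r-1]-90)/(c[r-1]-c[r])-1
        l=next(v for v in range(231,250) if c[v]>90); l+= (90-c[l-1])/(c[l]-c[l-1])-1
        out.append((u,round(r,1),round(l,1),round(l-r,1),w2c(ray_plane(x,u,l,.078))[0]))
    print(nm,out)
E
```

```text
t 23.9 case xy [ -96.3 -332.6] z 0.2249 F tool [ 0.2  -0.34  0.44] yaw err -0.09 tilt [ 8.e-04  1.e-04 -1.e+00] op 0.0
red [((np.float64(367.58), np.float64(248.29)), 24, [365, 244, 7, 8]), ((np.float64(262.21), np.float64(249.08)), 24, [258, 246, 7, 7])]
red [((np.float64(367.52), np.float64(248.3)), 23, [365, 244, 7, 8]), ((np.float64(262.14), np.float64(248.82)), 22, [258, 246, 7, 7])]
blue [(((np.float64(366.86), np.float64(256.07)), 14, [365, 254, 4, 5]), array([  72.6, -111.7]))]
cat [((np.float64(336.71), np.float64(202.32)), 188, [330, 194, 15, 17])] cup [] mirror foot [((np.float64(135.44), np.float64(233.01)), 588, [118, 216, 34, 33])]
cat [((np.float64(336.68), np.float64(202.4)), 192, [330, 194, 15, 17])] cup [] mirror foot [((np.float64(135.54), np.float64(233.23)), 592, [118, 216, 34, 33])]
8 [(256, np.float64(227.1), np.float64(238.2), np.float64(11.1), np.float64(123.9)), (270, np.float64(227.0), np.float64(237.2), np.float64(10.2), np.float64(125.7)), (290, np.float64(226.8), np.float64(237.0), np.float64(10.3), np.float64(125.5)), (310, np.float64(226.6), np.float64
[... 170 characters left out ...]
), np.float64(10.2), np.float64(125.4)), (374, np.float64(225.7), np.float64(236.5), np.float64(10.8), np.float64(124.3))]
14 [(256, np.float64(227.0), np.float64(238.3), np.float64(11.4), np.float64(123.5)), (270, np.float64(226.8), np.float64(237.4), np.float64(10.5), np.float64(125.3)), (290, np.float64(226.6), np.float64(237.2), np.float64(10.5), np.float64(125.2)), (310, np.float64(226.4), np.float64(236.9), np.float64(10.5), np.float64(125.2)), (340, np.float64(226.0), np.float64(236.7), np.float64(10.7), np.float64(124.9)), (360, np.float64(225.8), np.float64(236.4), np.float64(10.5), np.float64(125.0)), (374, np.float64(225.6), np.float64(236.7), np.float64(11.0), np.float64(124.0))]
```

View pics/top14.png

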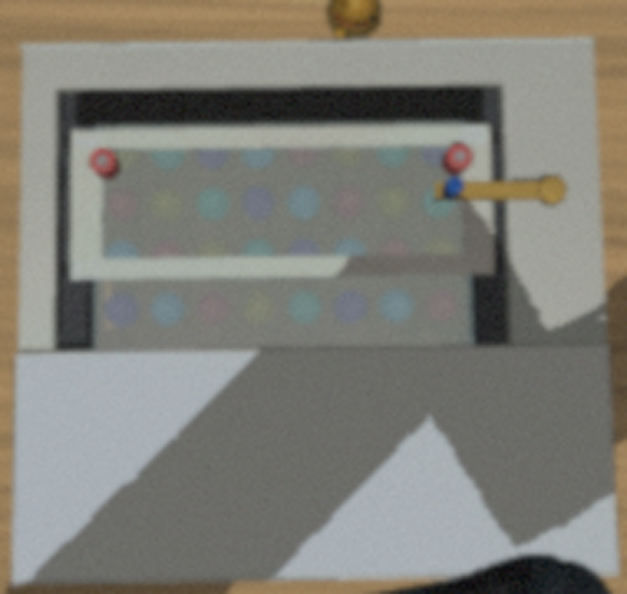

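View pics/side14.png

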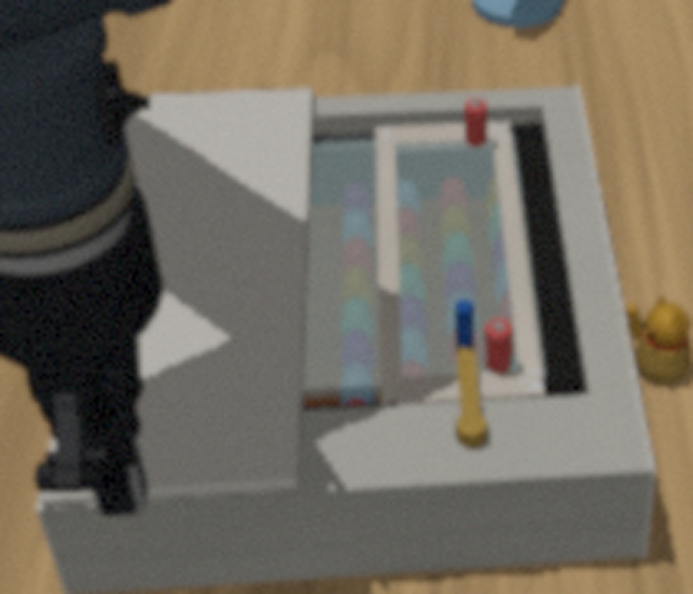

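Run:
```python
from h import *
print(env.job_done())
```

```text
the job is handed in; nothing more can be done
None
```

The lid is home against the rubber buffer and the brass catch is swung in behind the right-hand knob. I handed the job in at about 24 s of the 72 s allowed; the hand-in gives no verdict.

- **Lid:** I pushed the knobs in turn with closed fingers, three pushes at each end. At each end the lid stopped dead and the force rose to about 10 N (limit 18 N). Re-pressing the right knob to 7 N gave no further motion. In the last top view the strip between lid and rail is even along its length, 10.5 to 10.7 px, so the lid is square. It reads about 11 px at the two ends, which I put down to the corners. Compared with the picture taken before swinging the catch, the gap reads about 0.2 px (0.5 mm) wider, which is about the noise of the measurement.
- **Catch:** I swung it round by its pin until it hit its stop, at about 6.5 N. The pin now measures x +73, y −112 mm in the case frame, against the expected +74, −115 mm, so the catch stands at about 1.55 rad.
- **Goods:** the cat and the mirror have not moved in the pictures (under 0.3 px). My colour mask did not pick up the pen cup, so I have no measurement of it. The arm never came near it.
- **Robot:** retracted, touching nothing.

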